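# Set four vials out on the draw-up rack in order of size

### The job

Set up the draw-up rack for the nurse, who works along it from the smallest vial to the largest: stand the four loose vials from the worktop upright in its cups in order of size, one to a cup, the smallest in the red cup and the largest in the cup at the far end of the row. Never let a vial fall over, and leave the single saline bottle standing nearby and the phone where they are.

Things in the scene. Friction and masses are not known exactly. Their poses are not given: they have to be found in the camera images.
- purple_vial: Upright glass medicine vial with white contents and a purple cap, the smallest: body 29 mm across, 61 mm tall, glass body up to 50 mm, cap 25 mm across. Loose, 30 to 150 g. Origin: centre of its underside, z up; round, so its yaw does not matter.
- grey_vial: Upright glass medicine vial with white contents and a grey cap, the second smallest: body 33 mm across, 70 mm tall, glass body up to 57 mm, cap 27 mm across. Loose, 30 to 150 g. Origin: centre of its underside, z up; round, so its yaw does not matter.
- green_vial: Upright glass medicine vial with white contents and a green cap, the second largest: body 37 mm across, 78 mm tall, glass body up to 64 mm, cap 30 mm across. Loose, 30 to 150 g. Origin: centre of its underside, z up; round, so its yaw does not matter.
- blue_vial: Upright glass medicine vial with white contents and a blue cap, the largest: body 41 mm across, 86 mm tall, glass body up to 70 mm, cap 34 mm across; its axis runs within 2 mm of the origin. Loose, 30 to 150 g. Origin: centre of its underside, z up; round, so its yaw does not matter.
- red_cup: Red round open cup fixed on the low steel tray; 67 mm across at the rim, inside 58 mm at the mouth tapering to 51 mm at the floor. Origin: centre of its underside, 6 mm above the worktop; inner floor 4 mm, rim 20 mm above the origin. The four cups form one straight row along their y axis, centres 70 mm apart; the red cup is at one end (either end) and starts the row.
- white_cup_a: White round open cup fixed on the low steel tray; 67 mm across at the rim, inside 58 mm at the mouth tapering to 51 mm at the floor. Origin: centre of its underside, 6 mm above the worktop; inner floor 4 mm, rim 20 mm above the origin. One of three alike: the second, third or last of the row, as its distance from the red cup tells (70, 140 or 210 mm).
- white_cup_b: White round open cup fixed on the low steel tray; 67 mm across at the rim, inside 58 mm at the mouth tapering to 51 mm at the floor. Origin: centre of its underside, 6 mm above the worktop; inner floor 4 mm, rim 20 mm above the origin. One of three alike: the second, third or last of the row, as its distance from the red cup tells (70, 140 or 210 mm).
- white_cup_c: White round open cup fixed on the low steel tray; 67 mm across at the rim, inside 58 mm at the mouth tapering to 51 mm at the floor. Origin: centre of its underside, 6 mm above the worktop; inner floor 4 mm, rim 20 mm above the origin. One of three alike: the second, third or last of the row, as its distance from the red cup tells (70, 140 or 210 mm).
- bottle: Bystander, loose: white plastic infusion bottle standing behind the work, 111 mm tall, 44 mm across (55 mm with the paper slip taped to it). Origin: underside, about the middle. To be left where it is.
- phone: Bystander, loose: black phone lying flat near the front edge, 158 x 75 x 8 mm. Origin: centre of its underside, x along its length. To be left where it is.
There are look-alikes about, which are no part of the job. What is shaped like the green_vial but brown or yellow is not meant.

How it is judged:
By the outcome, as a careful person would: the job done as asked, in the order asked, and still so for the second after the job is handed in, with the robot touching nothing.
It also fails if it takes over 112 s, if anything falls off the work surface, if the arm or the gripper's body presses on something with over 40 N, if the wrist force passes 120 N, or if a joint passes its speed limit or range.

### The arm

A 7-joint arm with a two-finger parallel gripper is mounted at the origin on a cart in front of the work surface, level with it; the furniture and walls round the work are solid. World frame = base frame: x ahead of the robot, y to its left, z up, the work surface at z = 0. Lengths are in m, angles in rad, forces in N, time in s.
With the tool pointing down it reaches from about 0.425 to 0.95 m from the base axis. Payload 4.7 kg.
Tool frame: the origin (TCP) lies midway between the tips of the shut fingers; the grasp point (between the pads) lies 19 mm behind it (manip.grasp_offset is the distance from the TCP to the grasp point, in m); z points along the fingers, y is the line along which they close (so a half turn about z gives the same grasp; the last joint's range is limited). The gripper opens to 87 mm and grips with 3 to 60 N. Pads are 19 mm wide; open, the fingers measure 117 mm over their backs; the gripper's body (75 mm by 190 mm) begins 51 mm behind the grasp point.
Start: joints at [1.314, 0.469, -0.049, 1.532, 0.024, 1.141, -0.082], TCP at [0.152, -0.658, 0.223] pointing down, gripper open.
Joint ranges: [-2.59, 2.59], [-0.33, 1.99], [-1.39, 1.29], [0.1, 2.45], [-1.04, 4.18], [0.21, 1.99], [-2.66, 2.66]. Speed limits (rad/s): [2.57, 2.57, 3.14, 3.14, 3.14, 3.14, 3.14].

### API

Orientations are given as a unit quaternion [w, x, y, z].
In Python, from bench import manip gives the robot as it stands. Calls block until the motion is done:
- manip.move_ptp(position, orientation): joint-space move of the TCP to a pose.
- manip.line_to(position, frame=None, max_speed=0.15): straight line of the TCP; frame=None keeps the orientation; max_speed is the mean speed in m/s.
- manip.set_joints(angles): joint-space move.
- manip.let_go() and manip.clamp(squeeze=None): open the fingers fully, or close them until they stop; squeeze is the grip in N (None keeps the last).
- manip.wait(seconds).
- manip.ik(position, orientation): joint angles nearest the present ones, or None.
- manip.get_obs(): the state.
- manip.camera(name): name is "scene" or "top"; returns a dict with "image" (400x640x3 uint8, red, green, blue), "depth" (400x640 float32, m along the optical axis (not along the pixel's ray), 0 where there is no reading), "K" (3x3 intrinsics, pixels), "view" (4x4, takes a point from world to camera coordinates). Camera axes: x right, y up, looking along -z (the intrinsics and any distortion apply to the point x, -y, -z); pixel columns grow to the right and rows downward; lengths in m; the calibration is good to about 2 mm. A picture is of the moment at which its call begins.
A pose or a line that the arm cannot do raises manip.Unreachable and nothing moves.
- manip.hand_in(): hands the job in; it is judged then, once.
Trained networks look in a picture, given as the dict that the camera call returned (one of the last four; its "shot" number tells which), for a name from the list of things; names that differ only in an ending like _2 or _b are one class to them, and where a whole thing is asked for, a point or a joint stands for the part that bears it (a point fixed in the world has none). Each returns a list of dicts, best first, with "score" (0 to 1); they miss things now and then, are a little off and sometimes report something else, mostly with a low value. They report only what shows in the picture. A call takes as long as a camera call. They do not tell look-alikes from the thing itself.
- manip.silhouettes(picture, label): "pixels" (400x640 bool, what is visible of it) and "bbox" ([left, top, right, bottom] in pixels, round what is visible of it).
The state is a dict: "time_s": time; "q": joint angles; "dq": joint speeds; "effort": joint torques, N m; "tool_pos": TCP position; "tcp_rot": TCP orientation; "ft_force": force on the tool from outside, world axes, zero at the start; "ft_torque": the same for the moment, N m; "gripper_width": finger opening in m; "grip_force": force on a finger pad.
Only numpy, scipy, OpenCV 4.12 (cv2) and the standard library are available. Lean on these libraries where they do the work, as an engineer would, in place of code of your own. Each camera call takes 0.05 s, during which the arm holds its last target. There are 200 camera calls.

## Working session

There is one attempt and no reset: what is moved stays moved. The work goes in short steps, each a Python script; the robot and the scene stay as the last script left them, time stands still between calls to the robot, and variables do not carry over. Pictures are saved under pics/ and viewed, at most 14 in all, crops included, and the job is handed in when it is done.

```bash
mkdir -p pics; cat > h.py <<'E'
import numpy as np, cv2
from bench import manip
def world(p, mask=None):
    K=np.array(p["K"]);V=np.linalg.inv(np.array(p["view"]));d=p["depth"]
    v,u=np.mgrid[:400,:640]
    x=(u-K[0,2])/K[0,0]*d; y=(v-K[1,2])/K[1,1]*d
    P=np.stack([x,-y,-d,np.ones_like(d)],-1)@V.T
    return P[...,:3]
def save(p,n,box=None,s=1):
    im=p["image"]
    if box: im=im[box[1]:box[3],box[0]:box[2]]
    im=cv2.resize(im,None,fx=s,fy=s,interpolation=cv2.INTER_CUBIC)
    cv2.imwrite("pics/"+n,im[...,::-1])
E
python3 - <<'E'
from h import *
names="purple_vial grey_vial green_vial blue_vial red_cup white_cup_a bottle phone".split()
for c in ("scene","top"):
    p=manip.camera(c); save(p,c+"0.png"); print(c,[k for k in p], np.round(p["view"],3).tolist())
    W=world(p)
    for n in names:
        for r in manip.silhouettes(p,n)[:5]:
            m=r["pixels"]&(p["depth"]>0); 
            q=W[m]; 
            if len(q)<5: print(n,"few"); continue
            zt=np.percentile(q[:,2],97); t=q[q[:,2]>zt-.006]
            print(n,round(r["score"],2),np.round(r["bbox"]).tolist(),"top z %.3f"%zt,"c",np.round((t.min(0)+t.max(0))/2,3)[:2],"ext",np.round(np.ptp(t,axis=0),3)[:2],"med",np.round(np.median(t,0),3)[:2],len(t))
print(manip.get_obs())
E
```

```text
scene ['image', 'depth', 'K', 'view', 'shot'] [[-0.701, -0.713, 0.005, 0.383], [0.513, -0.5, 0.698, -0.329], [-0.495, 0.492, 0.716, -0.752], [0.0, 0.0, 0.0, 1.0]]
purple_vial 0.47 [387.0, 131.0, 399.0, 156.0] top z 0.062 c [ 0.57  -0.297] ext [0.023 0.024] med [ 0.569 -0.294] 55
purple_vial 0.22 [350.0, 143.0, 368.0, 175.0] top z 0.087 c [ 0.579 -0.176] ext [0.031 0.032] med [ 0.578 -0.175] 112
grey_vial 0.89 [429.0, 150.0, 449.0, 179.0] top z 0.070 c [ 0.444 -0.305] ext [0.024 0.029] med [ 0.444 -0.303] 74
green_vial 0.88 [434.0, 173.0, 452.0, 209.0] top z 0.078 c [ 0.376 -0.224] ext [0.028 0.032] med [ 0.376 -0.222] 113
green_vial 0.83 [393.0, 172.0, 413.0, 202.0] top z 0.079 c [ 0.451 -0.18 ] ext [0.03  0.031] med [ 0.451 -0.18 ] 111
green_vial 0.82 [402.0, 196.0, 425.0, 228.0] top z 0.078 c [ 0.383 -0.13 ] ext [0.028 0.028] med [ 0.383 -0.128] 122
green_vial 0.38 [223.0, 222.0, 254.0, 249.0] top z 0.027 c [0.615 0.164] ext [0.065 0.066] med [0.62  0.161] 217
blue_vial 0.78 [353.0, 144.0, 371.0, 175.0] top z 0.087 c [ 0.58  -0.177] ext [0.034 0.034] med [ 0.579 -0.175] 115
red_cup
[... 2657 characters left out ...]
_s': 0.9, 'q': array([ 1.31410386,  0.46858402, -0.04859492,  1.53254919,  0.02403804,
        1.14097582, -0.08233971]), 'dq': array([ 0.00043832,  0.00126768,  0.00027082, -0.00078552,  0.00115265,
       -0.00141368, -0.00113891]), 'effort': array([-4.03645472e-04, -5.07826388e+01, -8.12526746e-02, -2.36459810e+01,
       -6.13478338e-02,  3.09982826e-02,  1.00431663e-05]), 'tool_pos': array([ 0.15249202, -0.65754882,  0.22256273]), 'tcp_rot': array([2.56428121e-05, 9.93524185e-01, 1.13620821e-01, 4.98798151e-05]), 'ft_force': array([-0.17115498,  0.01834531, -1.44210626]), 'ft_torque': array([-0.01354598,  0.02944957,  0.02318578]), 'grip_force': 0.0, 'gripper_width': 0.0867970638755624}
```

View pictures.

View pics/scene0.png

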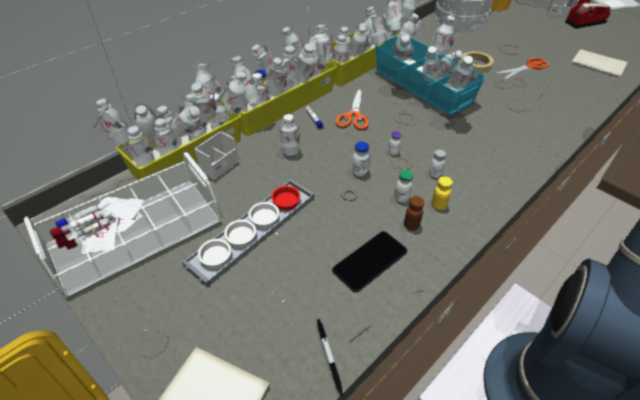

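```bash
python3 -c "
import cv2
a=cv2.imread('pics/scene0.png')[110:240,330:470];cv2.imwrite('pics/crop0.png',cv2.resize(a,None,fx=4,fy=4,interpolation=2))
a=cv2.imread('pics/top0.png')[90:300,200:460];cv2.imwrite('pics/crop1.png',cv2.resize(a,None,fx=2.8,fy=2.8,interpolation=2))"
```

```text
(no output)
```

View pics/crop0.png

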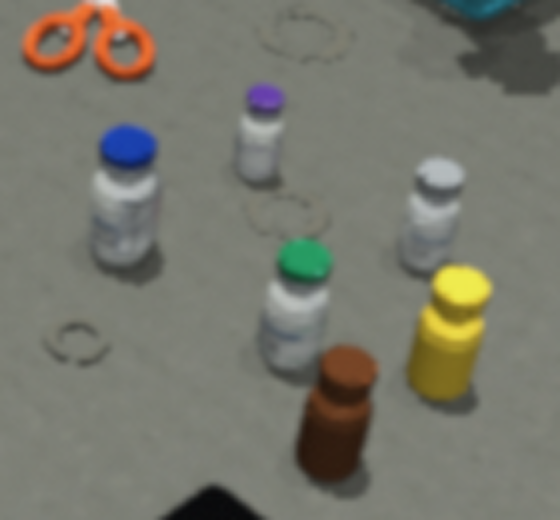

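View pics/crop1.png

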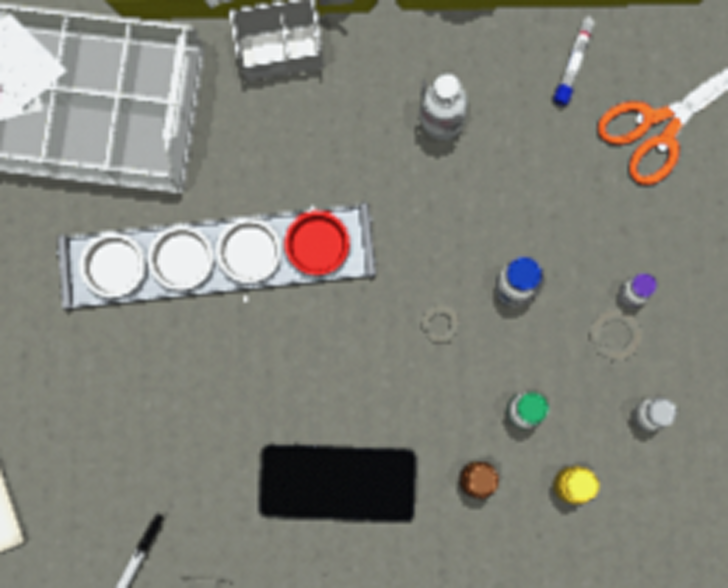

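Three vials share the green vial's shape in the scene picture: green cap with white contents at (404,187), brown at (414,213) and yellow at (443,193). The crop confirms that the green-capped one at (404,187), world (0.452,-0.180), is the one meant. The blue (361,160), purple (396,143) and grey (438,164) vials each appear only once. The red cup (286,197) starts the row and the white cup at (214,254) is the far end. The two views agree to about 2 mm.

Next I'll check IK and clearance, then place the first vial.

```bash
cat >> h.py <<'E'
cups=np.array([[.628,.026],[.621,.0955],[.6155,.164],[.6115,.2345]])
d=np.linalg.svd(cups-cups.mean(0))[2][0]; d*=np.sign(d[1])
cups=cups.mean(0)+np.outer((np.arange(4)-1.5)*.07,d)
vials=dict(purple=(.5705,-.2965,.020),grey=(.4455,-.3045,.022),green=(.452,-.180,.025),blue=(.580,-.176,.031))
def quat(half): 
    a=np.arctan2(d[1],d[0])/2-half*np.pi/2
    return np.array([0,np.cos(a),np.sin(a),0])
H=.165
def job(name,i,q):
    x,y,g=vials[name]; cx,cy=cups[i]
    manip.let_go(); manip.move_ptp([x,y,H],q); manip.line_to([x,y,g],max_speed=.12)
    manip.clamp(20); o=manip.get_obs(); print(name,"width",o["gripper_width"],o["grip_force"])
    manip.line_to([x,y,H],max_speed=.12); print("lifted w",manip.get_obs()["gripper_width"])
    manip.line_to([cx,cy,H],max_speed=.2); manip.line_to([cx,cy,g+.03],max_speed=.12)
    manip.line_to([cx,cy,g+.0115],max_speed=.04); manip.wait(.3)
    o=manip.get_obs(); print("down",o["tool_pos"],o["ft_force"],o["gripper_width"])
    manip.let_go(); manip.line_to([cx,cy,H],max_speed=.12); print("t",manip.get_obs()["time_s"])
E
python3 - <<'E'
from h import *
print(cups,d)
p=manip.camera("top"); W=world(p); ok=p["depth"]>0
for c in cups:
    m=ok&(abs(W[...,0]-c[0])<.16)&(abs(W[...,1]-c[1])<.06)&(W[...,2]>.05); print("tall near",np.round(W[m].min(0),3) if m.any() else None, W[m][:,2].max() if m.any() else None)
for h in (0,1,-1):
    q=quat(h)
    for x,y in [v[:2] for v in vials.values()]+cups.tolist():
        for z in (H,.03):
            s=manip.ik([x,y,z],q); print(h,z,None if s is None else np.round(s,2).tolist())
E
```

```text
[[0.62729264 0.02532798]
 [0.62176421 0.09510933]
 [0.61623579 0.16489067]
 [0.61070736 0.23467202]] [-0.07897756  0.99687639]
tall near [ 0.652 -0.034  0.757] 0.8232364238802997
tall near [0.762 0.15  0.05 ] 0.11464028503514712
tall near [0.69  0.152 0.05 ] 0.11923807618663096
tall near [0.692 0.175 0.05 ] 0.07152533301610586
0 0.165 [0.79, 0.52, -0.53, 1.65, 0.3, 1.05, 0.24]
0 0.03 [0.75, 0.68, -0.48, 1.75, 0.41, 0.82, 0.15]
0 0.165 [0.95, 0.36, -0.53, 1.9, 0.22, 0.94, 0.39]
0 0.03 [0.88, 0.55, -0.46, 2.0, 0.38, 0.68, 0.26]
0 0.165 [0.81, 0.29, -0.61, 2.01, 0.21, 0.91, 0.17]
0 0.03 [0.71, 0.49, -0.52, 2.12, 0.41, 0.63, -0.01]
0 0.165 [0.7, 0.49, -0.64, 1.74, 0.34, 1.02, 0.01]
0 0.03 [0.65, 0.66, -0.58, 1.83, 0.49, 0.8, -0.11]
0 0.165 [0.42, 0.55, -0.74, 1.68, 0.42, 1.07, -0.38]
0 0.03 [0.33, 0.7, -0.62, 1.78, 0.53, 0.84, -0.47]
0 0.165 [0.38, 0.6, -0.87, 1.67, 0.5, 1.11, -0.56]
0 0.03 [0.24, 0.71, -0.65, 1.78, 0.55, 0.85, -0.59]
0 0.165 [0.38, 0.72, -1.1, 1.65, 0.68, 1.21, -0.79]
0 0.03 [0.2, 0.76, -0.77, 1.75, 0.65, 0.91, -0.78]
0 0.165 [0.27, 0.76, -1.12, 1.61, 0.71, 1.24, -0.91]
[... 1013 characters left out ...]
-0.03, 0.91, -2.51]
-1 0.03 [0.41, 0.5, 0.15, 2.03, -0.12, 0.62, -2.43]
-1 0.165 [-0.59, 0.39, 1.13, 2.08, -0.44, 0.94, -2.29]
-1 0.03 [-0.5, 0.74, 1.11, 2.18, -0.94, 0.84, -1.84]
-1 0.165 [-0.52, 0.65, 1.11, 1.81, -0.65, 1.11, -2.24]
-1 0.03 [-0.49, 0.9, 1.1, 1.9, -0.97, 1.01, -2.0]
-1 0.165 [-0.83, 0.69, 1.11, 1.76, -0.68, 1.14, -2.56]
-1 0.03 [-0.8, 0.92, 1.1, 1.85, -0.98, 1.03, -2.35]
-1 0.165 [0.53, 0.75, -1.18, 1.67, 0.73, 1.24, 2.41]
-1 0.03 [0.52, 0.98, -1.19, 1.76, 1.0, 1.15, 2.23]
-1 0.165 [0.41, 0.77, -1.18, 1.64, 0.74, 1.25, 2.3]
-1 0.03 [0.41, 0.99, -1.19, 1.74, 1.0, 1.16, 2.13]
-1 0.165 [0.29, 0.79, -1.18, 1.6, 0.76, 1.27, 2.2]
-1 0.03 [0.29, 1.01, -1.19, 1.7, 1.01, 1.18, 2.04]
```

```bash
python3 - <<'E'
from h import *
for c in ("top","scene"):
    p=manip.camera(c); W=world(p); ok=p["depth"]>0
    for x0 in (.68,.70,.72,.74,.76):
        m=ok&(abs(W[...,0]-x0-.01)<.01)&(W[...,1]<.32)&(W[...,1]>0)&(W[...,2]<.3); z=W[m]; k=z[:,2].argmax(); print(c,x0,np.round(z[k],3))
job("purple",0,quat(0))
p=manip.camera("scene"); save(p,"s1.png",(180,110,480,290),2.6)
E
```

```text
top 0.68 [0.699 0.165 0.09 ]
top 0.7 [0.718 0.166 0.112]
top 0.72 [0.736 0.163 0.114]
top 0.74 [0.742 0.16  0.115]
top 0.76 [0.763 0.154 0.118]
scene 0.68 [0.699 0.165 0.088]
scene 0.7 [0.715 0.166 0.112]
scene 0.72 [0.739 0.159 0.113]
scene 0.74 [0.752 0.161 0.114]
scene 0.76 [0.763 0.158 0.113]
purple width 0.027155303193959583 19.999965356691973
lifted w 0.027170651274704204
down [0.6274492  0.02533366 0.03173053] [-0.52754569 -0.18948666 -0.95971261] 0.02697715292485263
t 13.2333
```

View pics/s1.png

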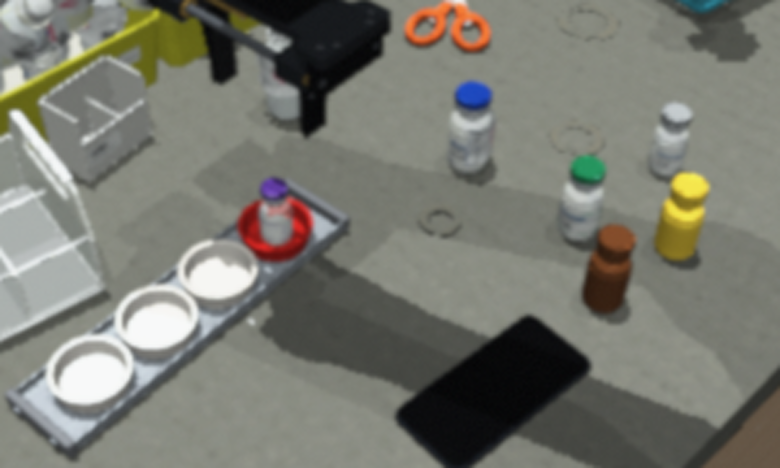

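Purple stands in the red cup. The wire rack's end handle (x≥0.69, y 0.15–0.166, up to 0.113 high) could meet the gripper body at the third cup. I'll place green there with the gripper turned 45°.

```bash
sed -i 's/def job(name,i,q):/def job(name,i,q,q2=None):/; s/line_to(\[cx,cy,H\],max_speed=.2)/line_to([cx,cy,H],frame=q if q2 is None else q2,max_speed=.2)/' h.py
python3 - <<'E'
from h import *
def ang(t):
    a=(t+np.pi/2)/2; return np.array([0,np.cos(a),np.sin(a),0])
t0=np.arctan2(d[1],d[0])-np.pi/2
assert np.allclose(ang(t0),quat(0))
job("grey",1,quat(0))
q2=ang(t0*0+np.radians(42))
for z in (H,.036): print(np.round(manip.ik([*cups[2],z],q2),2))
job("green",2,quat(0),q2)
p=manip.camera("scene"); save(p,"s2.png",(180,110,480,290),2.6)
E
```

```text
grey width 0.031335875388479956 20.000017447164282
lifted w 0.031058136135469552
down [0.62188788 0.09512996 0.03370491] [-0.11039862 -0.37954473 -0.23525256] 0.03176616714401493
t 25.2583
[ 0.22  0.59 -0.79  1.66  0.46  1.1   0.03]
[ 0.15  0.73 -0.7   1.75  0.58  0.89 -0.07]
green width 0.035317818531482414 19.970721036661416
lifted w 0.03557506081686254
down [0.61637082 0.16492882 0.03670105] [ 0.37187435 -1.05684461 -0.37667935] 0.03552659625832124
t 36.575
```

View pics/s2.png

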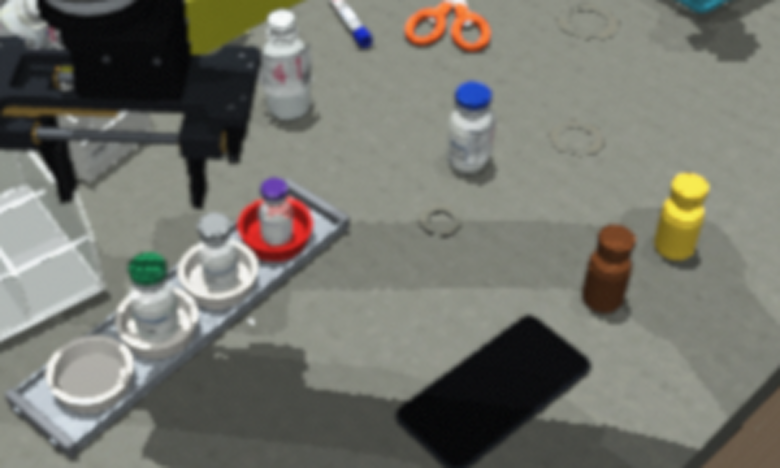

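Purple, grey and green now stand in the first three cups, and the bottle, phone and look-alikes haven't moved. Blue goes to the far cup next, then the arm moves clear.

```bash
python3 - <<'E'
from h import *
job("blue",3,quat(0))
manip.move_ptp([.45,-.1,.3],quat(0))
for c in ("top","scene"):
    p=manip.camera(c); W=world(p)
    for n in "purple_vial grey_vial green_vial blue_vial bottle phone".split():
        for r in manip.silhouettes(p,n)[:3]:
            q=W[r["pixels"]&(p["depth"]>0)]
            if len(q)<5: continue
            zt=np.percentile(q[:,2],97); t=q[q[:,2]>zt-.006]
            print(c,n,round(r["score"],2),"%.3f"%zt,np.round((t.min(0)+t.max(0))/2,3)[:2])
save(p,"s3.png",(180,110,480,290),2.6)
E
```

```text
blue width 0.0391939033295066 19.986477371421643
lifted w 0.03939514117219094
down [0.61078723 0.23473939 0.0426769 ] [ 0.50657403 -0.73027669 -1.73871304] 0.038992168881465866
t 47.8667
top purple_vial 0.59 0.075 [0.628 0.025]
top grey_vial 0.62 0.082 [0.621 0.094]
top green_vial 0.61 0.090 [0.616 0.164]
top blue_vial 0.64 0.099 [0.611 0.234]
top bottle 0.72 0.112 [ 0.761 -0.107]
top phone 0.89 0.012 [0.385 0.011]
top phone 0.72 0.079 [0.626 0.094]
scene purple_vial 0.75 0.072 [0.626 0.023]
scene grey_vial 0.93 0.080 [0.62  0.095]
scene grey_vial 0.42 0.030 [0.62  0.096]
scene green_vial 0.95 0.078 [ 0.384 -0.131]
scene green_vial 0.81 0.078 [ 0.377 -0.224]
scene blue_vial 0.74 0.097 [0.609 0.232]
scene blue_vial 0.59 0.028 [0.607 0.234]
scene bottle 0.61 0.109 [ 0.761 -0.106]
```

View pics/s3.png

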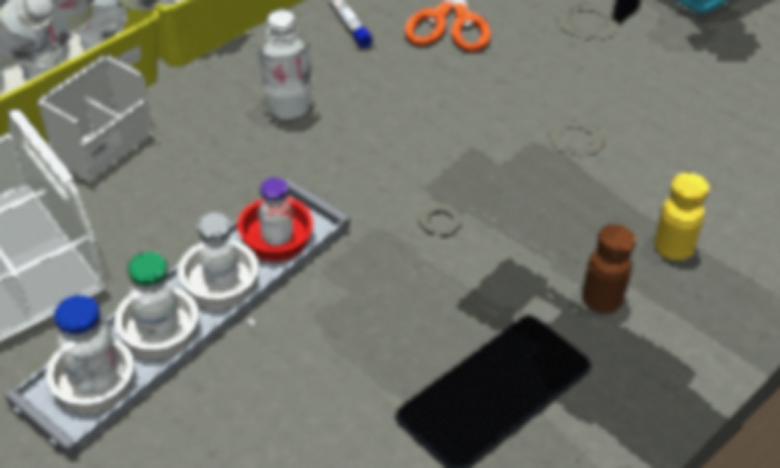

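All four vials stand upright, centred in their cups in size order from the red cup. The bottle and phone are where they were.

```bash
python3 -c "
from h import *
print(manip.hand_in())"
```

```text
the job is handed in; nothing more can be done
None
```

The job is handed in: purple, grey, green and blue stand upright in size order from the red cup to the far end, and the bottle, phone and look-alikes were not moved.

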